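# Slide the dish carrier under the camera bridge

## Robot

A 6-joint arm with a two-finger parallel gripper is mounted at the origin on a cart in front of the work surface, level with it; the furniture and walls round the work are solid. World frame = base frame: x ahead of the robot, y to its left, z up, the work surface at z = 0. Lengths are in m, angles in rad, forces in N, time in s.
With the tool pointing down it reaches from about 0.325 to 0.775 m from the base axis. Payload 5.5 kg.
Tool frame: the origin (TCP) lies midway between the tips of the shut fingers; the grasp point (between the pads) lies 19 mm behind it (manip.grasp_offset is the distance from the TCP to the grasp point, in m); z points along the fingers, y is the direction in which the jaws open and shut (so a half turn about z gives the same grasp; the last joint's range is limited). The gripper opens to 88 mm and grips with 3 to 60 N. Pads are 20 mm wide; open, the fingers measure 115 mm over their backs; the gripper's body (75 mm by 178 mm) begins 61 mm behind the grasp point.
Start: joints at [1.155, 0.091, 1.231, -0, 1.82, -0.057], TCP at [0.211, 0.562, 0.223] pointing down, gripper open.
Joint ranges: [-2.87, 2.87], [-0.86, 2.18], [0.17, 2.46], [-1.51, 4.65], [0.06, 2.69], [-2.65, 2.65]. Speed limits (rad/s): [2.57, 2.57, 3.01, 3.14, 3.14, 3.14].

## Interface

Orientations are given as a unit quaternion [x, y, z, w].
In Python, from bench import manip gives the robot as it stands.
- The arm moves only by the shell command python3 -m handwheel 'ROWS'. ROWS is JSON, one flat list of numbers, 7 for each row, row after row: the shift along the tool's x, y, z in m, then the turn, a rotation vector about the tool's x, y, z in rad, then the opening, from 0 (shut) to 1 (fully open). A call has 1 to 20 rows; each row shifts and turns the commanded pose from where the row before left it, along the tool's axes as they then stand; what a row does not reach is not made up. A row lasts 1/10 s, in which the tool goes at most 50 mm and 8.59 degrees, less where a joint would pass 70% of its speed; a pose out of reach is approached as far as the arm can. A call with a gripper value outside its range is refused whole. The fingers move at their own pace and stop on an object; the grip force is fixed at half the most. Time passes only in rows, so rows that do not move let the fingers close. It gives the time, the measured TCP pose, the force and the opening at its end, in the units of the state.
- manip.read_state(): the state, without advancing time (a new reading comes with each control period).
- manip.capture(name): name is "scene" or "top" or "wrist"; returns the picture (384x512x3 uint8, red, green, blue); there is no depth.
- manip.calibration(name): a dict with "mtx" (3x3 intrinsics, pixels), "rvec" (rotation vector, rad) and "tvec" (3), from world to camera coordinates, as OpenCV has them. Camera axes: x right, y down, z forward; pixel columns grow to the right and rows downward; lengths in m; the calibration is good to about 2 mm. A picture is of the moment at which its call begins: read the wrist's pose just before it. calibration takes no time and is no camera call; for the wrist camera it gives the pose at the moment of the call.
- manip.sign_off(): hands the job in, once; it reports no verdict.
The state is a dict: "t": time; "joint_pos": joint angles; "joint_velocities": joint speeds; "tau": joint torques, N m; "eef_pos": TCP position; "eef_rot": TCP orientation; "wrist_force": force on the tool from outside, world axes, zero at the start; "moment": the same for the moment, N m; "width": finger opening in m.
Only numpy, scipy, OpenCV 4.12 (cv2) and the standard library are available. Lean on these libraries where they do the work, as an engineer would, in place of code of your own. Each camera call takes 0.05 s, during which the arm holds its last target. There are 200 camera calls.

## Task

Push the flat carrier plate, with the petri dish lying in it, in through the flared mouth and under the low camera bridge until its leading end rests against the stop behind the bridge, so that the dish is under the lens. Only push the carrier: do not lift or tip it, do not touch the dish, do not knock against the bridge, and leave the things around alone.

Things in the scene. Friction and masses are not known exactly. Their poses are not given: they have to be found in the camera images.
- carrier: Loose flat grey plastic plate, 150 (x) x 96 (y) x 14 (z) mm, about 0.35 kg, flat on the bench; it stays where it is left. Origin: centre of its underside. Its +x axis points to its leading end, which goes under the bridge first. A round recess, 63 mm across and 6 mm deep, centred 35 mm ahead of the origin (+x), holds the petri dish.
- trailing_end (a point): Middle of the carrier's trailing end face (96 mm wide, 14 mm high), 75 mm behind the carrier's origin, half-way up; near it the top has five thin black lines. With the carrier home it lies 110 mm before the lens axis, 85 mm outside the crossbar.
- dish: Round petri dish, 59 mm across, 14 mm high, 30 g, lying loose in the carrier's recess; it stands 8 mm out of the plate, its top 22 mm above the bench. Origin: centre of its underside, 8 mm above the bench.
- bridge: Aluminium camera bridge fixed to the bench. Origin: on the bench below the lens; +x is the way in, y across. Crossbar 50 (x) x 132 (y) mm, underside 27 mm above the bench; the round camera head on it, 48 mm across, reaches 72 mm. Two guide rails, 11 mm high, from x = -52 to +50 mm, inner faces at y = -52 and +52 mm (4 mm to spare each side of the carrier).
- mouth (a point): Middle of the mouth on the bench, at x = -86 mm of the bridge, where the flared rails begin (about 136 mm inside, 160 mm outside width, 11 mm high); they narrow to 104 mm at x = -52 mm. The carrier starts outside it, its middle up to 20 mm to one side and it up to 0.2 rad askew.
- stop (a point): Middle of the end stop's near face, at x = +40 mm of the bridge; the stop is 12 mm high and fixed. With the leading end against it the carrier's origin is at x = -35 mm of the bridge.
- lens (a point): Point on the lens axis at the underside of the crossbar, 27 mm above the bridge's origin.
- spare_dish: Bystander: another petri dish, 59 mm across, 14 mm high, on the bench beyond the bridge. Origin: centre of its underside.
- timer: Bystander: square white timer, 62 x 62 x 19 mm. Origin: centre of its underside.
- beaker: Bystander: glass beaker, 71 mm across, 93 mm high. Origin: centre of its underside.
Things that resemble listed ones, but are neither listed nor needed, are in the scene too. Several things have the shape of the carrier; the one meant has the colours described above.

How it is judged:
At the end, for the whole second after the job is handed in: The carrier lies flat on the bench, leading end first between the guide rails, within 4 mm of the end stop, with the dish lying flat in its recess and its centre within 12 mm of the lens axis; all at rest (x of carrier in the frame of bridge above -0.039 m and y of carrier in the frame of bridge between -0.007 and 0.007 m and angle between the x axis of carrier and the x axis of bridge, either way round below 0.08 rad and x of dish in the frame of carrier above 0.02 m and angle between carrier's own z axis and vertical below 0.03 rad and height (world z) of carrier below 0.003 m and horizontal distance between dish and lens below 0.012 m and height (world z) of dish below 0.0105 m and angle between dish's own z axis and vertical below 0.05 rad and linear speed of each of carrier, dish below 0.01 m/s); the robot touches nothing.
It fails at once if the carrier is lifted or tipped (its middle 8 mm off the bench, or tilted by 0.1 rad) (height (world z) of carrier above 0.008 m or angle between carrier's own z axis and vertical above 0.1 rad).
It fails at once if the dish comes out of its recess or tips (z of dish in the frame of carrier above 0.012 m or angle between dish's own z axis and vertical above 0.15 rad).
It fails at once if the robot touches the dish (over 1 N) (contact force between any of the fingers, the arm and dish above 1 N).
It fails at once if the robot knocks against the bridge (over 8 N) (contact force between any of the fingers, the arm and bridge above 8 N).
It fails at once if a bystander is moved by more than 15 mm (distance of any of spare_dish, timer, beaker from where it was at the start of the episode above 0.015 m).
It also fails if it takes over 61 s, if anything falls off the work surface, if the arm or the gripper's body presses on something with over 40 N, if the wrist force passes 120 N, or if a joint passes its speed limit or range.

## Working session

There is one attempt and no reset: what is moved stays moved. The work goes in short steps, Python scripts to look and compute and a shell command to move; the robot and the scene stay as the last step left them, time stands still between calls to the robot, and variables do not carry over. Pictures are saved under pics/ and viewed, about 8 in all and at most 12, crops included, and the job is handed in when it is done.

```bash
mkdir -p pics
cat > h.py <<'E'
import numpy as np, cv2
from bench import manip
def cal(n):
    c=manip.calibration(n); return np.array(c["mtx"],float),np.array(c["rvec"],float).ravel(),np.array(c["tvec"],float).ravel()
def ray(n,uv,z=0.,c=None):
    K,r,t=c or cal(n); R=cv2.Rodrigues(r)[0]; o=-R.T@t
    d=R.T@np.linalg.inv(K)@np.array([uv[0],uv[1],1.]); return o+d*(z-o[2])/d[2]
def proj(n,P):
    K,r,t=cal(n); return cv2.projectPoints(np.array(P,float).reshape(-1,3),r,t,K,None)[0].reshape(-1,2)
def save(im,f): cv2.imwrite("pics/"+f,cv2.cvtColor(im,cv2.COLOR_RGB2BGR))
def grab(n,f):
    im=manip.capture(n); np.save("pics/"+f+".npy",im); return im
E
python3 - <<'E'
from h import *
a=grab("top","top0"); b=grab("scene","scene0")
save(cv2.resize(a,(800,600),interpolation=cv2.INTER_CUBIC),"top0.png"); save(b,"scene0.png")
s=manip.read_state(); print(s["t"],s["eef_pos"],s["eef_rot"],s["width"])
for n in("top","scene"): 
    K,r,t=cal(n);R=cv2.Rodrigues(r)[0];print(n,-R.T@t,K[0,0])
E
```

```text
0.1 [0.21057247 0.56155873 0.22166115] [ 1.78417017e-01  9.83954598e-01 -8.21250889e-04 -2.05695456e-04] 0.08731827060138932
top [ 0.34237913 -0.07047014  1.36013286] 419.7133385795698
scene [ 0.04161209 -1.03640458  1.20185514] 487.6099798812951
```

View pics/top0.png

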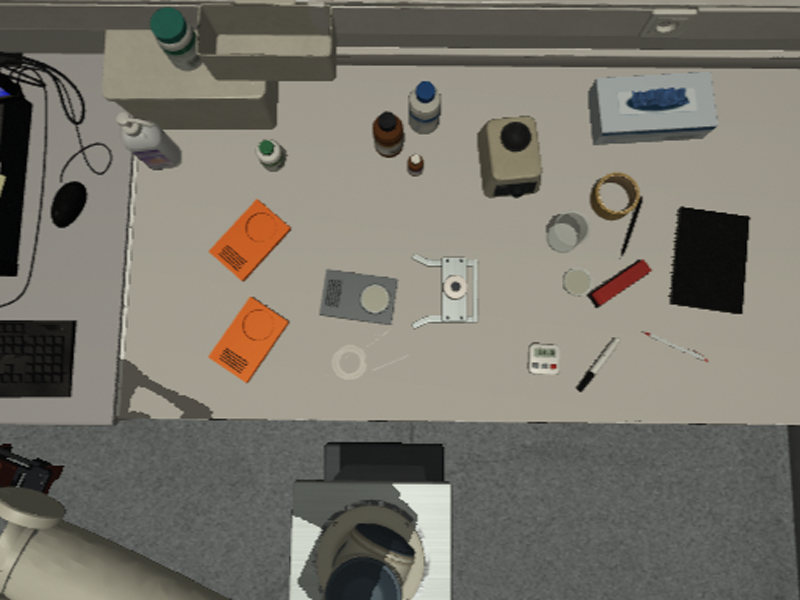

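View pics/scene0.png

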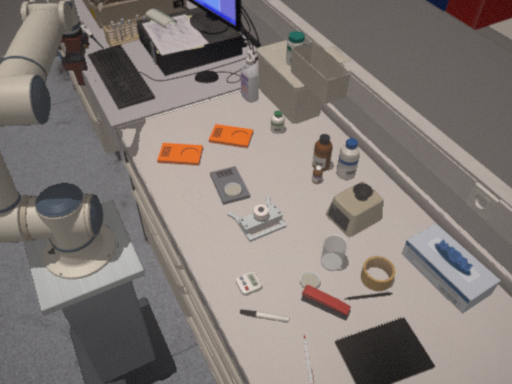

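The top picture shows three carrier-shaped plates: two orange ones at (250,240) and (250,340), and a grey one with five lines and a dish at (359,297). The grey one fits the description. The bridge is at (455,290) with its mouth facing left. I'll confirm this in an enlarged crop.

Run:
```python
from h import *
a=np.load("pics/top0.npy")[150:220,195:315]
save(cv2.resize(a,None,fx=6.5,fy=6.5,interpolation=cv2.INTER_CUBIC),"crop0.png")
```

```text
(no output)
```

View pics/crop0.png

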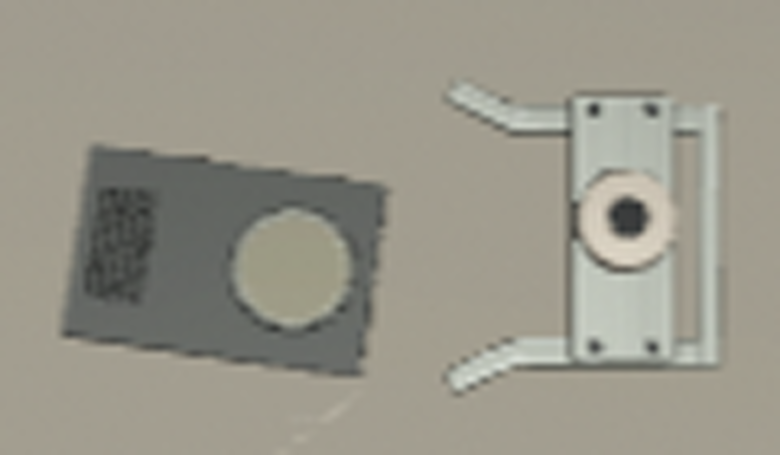

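The crop confirms the target: the grey plate has black lines at its trailing end (left) and the dish towards the right, facing the mouth. Its top corners are at (90,147), (386,186), (362,375) and (62,335) in the crop. The rails' inner edges are at rows 132 and 340, and the stop's near face is at column 700.

Run:
```python
from h import *
f=lambda p,z:ray("top",(195+(p[0]+.5)/6.5-.5,150+(p[1]+.5)/6.5-.5),z)[:2]
C=np.array([f(p,.014) for p in[(90,147),(386,186),(362,375),(62,335)]])
print(C.round(4)); c=C.mean(0); ax=(C[1]+C[2]-C[0]-C[3])/2; print("carrier",c,"len",np.hypot(*ax),"yaw",np.arctan2(ax[1],ax[0]), "trail",(C[0]+C[3])/2)
print("dish",f((292,268),.022))
for p in[(515,132),(570,132),(520,340),(570,340),(700,132),(700,340),(455,92),(455,380)]:print(p,f(p,.011).round(4))
for p in[(570,95),(672,95),(672,362),(570,362)]:print("bar",f(p,.037).round(4))
print("head",f((627,218),.072))
s=manip.read_state();print(s["eef_pos"])
```

```text
[[ 0.5814  0.1022]
 [ 0.5629 -0.0463]
 [ 0.468  -0.0355]
 [ 0.4866  0.1136]]
carrier [0.52473079 0.03350279] len 0.1499654379596996 yaw -1.6943935420052887 trail [0.53397487 0.1079135 ]
dish [ 5.20090858e-01 -4.03353711e-04]
(515, 132) [ 0.5915 -0.1107]
(570, 132) [ 0.5917 -0.1384]
(520, 340) [ 0.4865 -0.1137]
(570, 340) [ 0.4867 -0.1386]
(700, 132) [ 0.5923 -0.2037]
(700, 340) [ 0.4873 -0.2032]
(455, 92) [ 0.6117 -0.0804]
(455, 380) [ 0.4663 -0.0816]
bar [ 0.6055 -0.137 ]
bar [ 0.606  -0.1874]
bar [ 0.4736 -0.1869]
bar [ 0.4732 -0.1373]
head [ 0.53900089 -0.1625986 ]
[0.21057247 0.56155873 0.22166115]
```

```bash
python3 -m handwheel '[0,0,0,0,0,0.135,1, 0,0,0,0,0,0.135,1, 0,0,0,0,0,0.135,1, 0,0,0,0,0,0.135,1, 0,0,0,0,0,0.135,1, 0,0,0,0,0,0.135,1, 0,0,0,0,0,0.135,1, 0,0,0,0,0,0.135,1, 0,0,0,0,0,0.131,1, 0,0,0,0,0,0,1]'
```

```text
t: 1.1
eef_pos: [0.2106, 0.5616, 0.222]
eef_rot: [0.707, 0.707, -0.001, 0.0]
wrist_force: [0.2, 0.2, -0.3]
width: 0.0877
```

```bash
python3 -m handwheel '[-0.044,0.02,0,0,0,0,0, -0.044,0.02,0,0,0,0,0, -0.044,0.02,0,0,0,0,0, -0.044,0.02,0,0,0,0,0, -0.044,0.02,0,0,0,0,0, -0.044,0.02,0,0,0,0,0, -0.044,0.02,0,0,0,0,0, -0.044,0.02,0,0,0,0,0, -0.044,0.02,0,0,0,0,0, -0.044,0.02,0,0,0,0,0, -0.044,0.02,0,0,0,0,0, -0.044,0.02,0,0,0,0,0, 0,0,0,0,0,0,0, 0,0,0,0,0,0,0]'
python3 - <<'E'
from h import *
c=cal("wrist"); a=grab("wrist","w1"); np.savez("pics/w1c",K=c[0],r=c[1],t=c[2])
save(cv2.resize(a,(800,600),interpolation=cv2.INTER_CUBIC),"w1.png")
E
```

```text
t: 2.5
eef_pos: [0.4512, 0.0332, 0.2222]
eef_rot: [0.707, 0.707, -0.0, -0.001]
wrist_force: [-1.7, 0.7, -0.3]
width: 0.0007
```

View pics/w1.png

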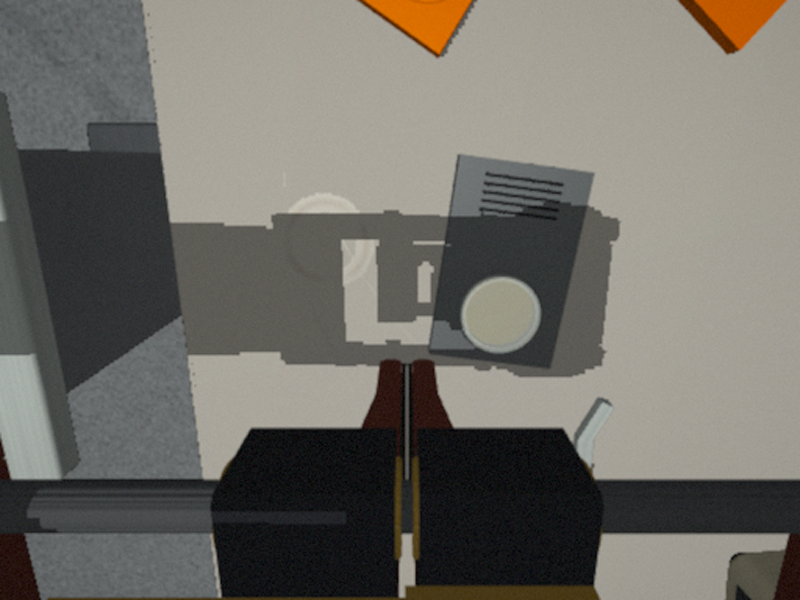

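The wrist picture shows the grey carrier with corners at (458,154), (593,172), (550,367) and (430,350), and the dish at (500,315). A flat faint ring lies at (328,240), off to the side. I'll cross-check the pose and the ring's clearance.

Run:
```python
from h import *
d=np.load("pics/w1c.npz");c=(d["K"],d["r"],d["t"])
f=lambda p,z:ray("",((p[0]+.5)*.64-.5,(p[1]+.5)*.64-.5),z,c)[:2]
C=np.array([f(p,.014) for p in[(593,172),(550,367),(430,350),(458,154)]]);
# order: trail-far, lead-far, lead-near, trail-near
C=C[[0,1,2,3]];ax=(C[1]+C[2]-C[0]-C[3])/2
print(C.round(4),C.mean(0),np.hypot(*ax),np.arctan2(ax[1],ax[0]))
print("dish",f((500,315),.022)); print("ring",f((328,240),0),f((376,240),0),f((328,285),0))
print("tip",manip.read_state()["eef_pos"])
```

```text
[[ 0.5812  0.1016]
 [ 0.5627 -0.046 ]
 [ 0.4686 -0.0319]
 [ 0.4861  0.1136]] [0.52465223 0.03431942] 0.14764390272074557 -1.6930080488506376
dish [ 0.51987027 -0.00102319]
ring [0.39088321 0.05140368] [0.42720624 0.05144046] [0.38939762 0.016402  ]
tip [0.45099448 0.03424288 0.22239039]
```

```bash
python3 -m handwheel '[-0.012,-0.003,0.035,0,0,0,0, 0,0,0.045,0,0,0,0, 0,0,0.045,0,0,0,0, 0,0,0.045,0,0,0,0, 0,0,0.03,0,0,0,0, 0,0,0.015,0,0,0,0, 0,0,0,0,0,0,0]'
python3 -m handwheel '[0,0.003,0,0,0,0,0, 0,0.003,0,0,0,0,0, 0,0.003,0,0,0,0,0, 0,0.003,0,0,0,0,0, 0,0.002,0,0,0,0,0, 0,0,0,0,0,0,0]'
```

```text
t: 3.25
eef_pos: [0.4467, 0.0233, 0.0059]
eef_rot: [0.706, 0.709, -0.001, -0.001]
wrist_force: [0.4, 0.0, 1.0]
width: 0.0005
t: 3.85
eef_pos: [0.4626, 0.0219, 0.0079]
eef_rot: [0.707, 0.707, 0.0, 0.0]
wrist_force: [0.5, 0.9, -0.7]
width: 0.0005
```

```bash
python3 -m handwheel '[0,0.002,0,0,0,0,0, 0,0.002,0,0,0,0,0, 0,0.002,0,0,0,0,0, 0,0.002,0,0,0,0,0, 0,0.002,0,0,0,0,0, 0,0.001,0,0,0,0,0, 0,0,0,0,0,0,0]'
python3 - <<'E'
from h import *
c=cal("wrist"); a=grab("wrist","w2"); np.savez("pics/w2c",K=c[0],r=c[1],t=c[2])
t=grab("top","top2")[150:220,195:315]
save(np.vstack([cv2.resize(t,(560,327),interpolation=cv2.INTER_CUBIC),cv2.resize(a[:240],(560,262),interpolation=cv2.INTER_AREA)]),"v2.png")
E
```

```text
t: 4.55
eef_pos: [0.4734, 0.0221, 0.0075]
eef_rot: [0.707, 0.707, -0.0, 0.0]
wrist_force: [-2.7, -0.5, 0.5]
width: 0.0005
```

View pics/v2.png

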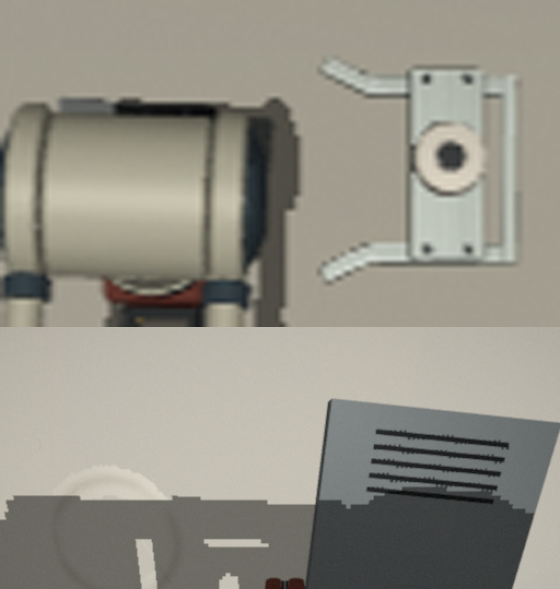

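The fingers are at the carrier's near side. The trailing edge runs from (331,400) to (556,423), and I'll compute the yaw from that.

```bash
cat > e.py <<'E'
from h import *
def pose(P,c): # near-trailing corner P0, other point on trailing edge P1 (orig px)
    a,b=[ray("",p,.014,c)[:2] for p in P]; v=(b-a)/np.hypot(*(b-a)); d=np.array([v[1],-v[0]])
    return a,b,a+v*.048+d*.075,np.arctan2(d[1],d[0])+np.pi/2
E
python3 - <<'E'
from e import *
d=np.load("pics/w2c.npz");c=(d["K"],d["r"],d["t"])
s=512/560;print(pose([(331*s,(400-327)*240/262),(556*s,(423-327)*240/262)],c))
E
```

```text
(array([0.49198088, 0.11365342]), array([0.5854885 , 0.10481294]), array([0.53270855, 0.03446846]), np.float64(-0.09426270784905588))
```

```bash
python3 -m handwheel '[0,-0.01,0,0,0,0,0, -0.019,0,0,0,0,0,0, -0.019,0,0,0,0,0,0, 0,0,0,0,0,0,0, 0,0.003,0,0,0,0,0, 0,0.003,0,0,0,0,0, 0,0.002,0,0,0,0,0, 0,0.002,0,0,0,0,0, 0,0.002,0,0,0,0,0, 0,0.002,0,0,0,0,0, 0,0.0015,0,0,0,0,0, 0,0,0,0,0,0,0]'
python3 - <<'E'
from h import *
c=cal("wrist"); a=grab("wrist","w3"); np.savez("pics/w3c",K=c[0],r=c[1],t=c[2])
save(cv2.resize(a[:300],(800,469),interpolation=cv2.INTER_CUBIC),"w3.png")
E
```

```text
t: 5.85
eef_pos: [0.479, -0.0159, 0.0075]
eef_rot: [0.707, 0.707, 0.0, -0.0]
wrist_force: [-1.2, -1.2, -0.1]
width: 0.0003
```

View pics/w3.png

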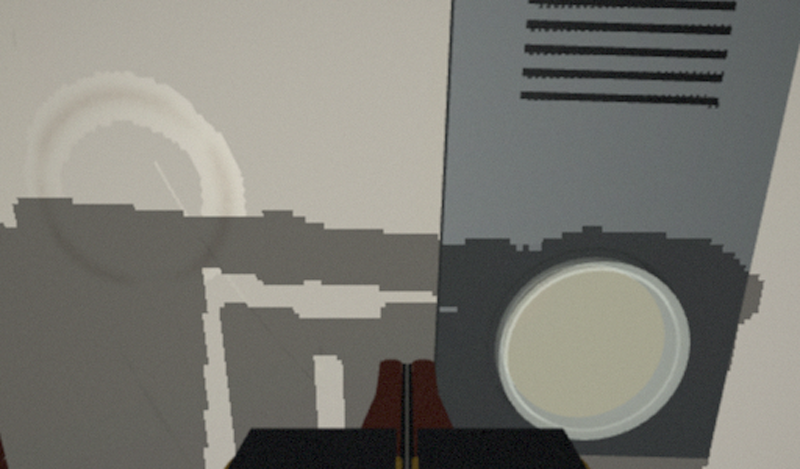

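The near side runs from (454,5) to (437,395) and the far side from (798,50) to (710,455). The dish is centred at about (595,350).

Run:
```python
from e import *
d=np.load("pics/w3c.npz");c=(d["K"],d["r"],d["t"])
f=lambda p,z:ray("",((p[0]+.5)*.64-.5,(p[1]+.5)*.64-.5),z,c)[:2]
for A,B in[((454,5),(437,395)),((798,50),(710,455)),((521,96),(719,102)),((530,3),(735,6))]:
    a,b=f(A,.014),f(B,.014);v=b-a;print(a.round(4),b.round(4),np.arctan2(v[0],-v[1]))
print(f((595,350),.022))
```

```text
[0.4915 0.101 ] [ 0.4889 -0.015 ] -0.02221030216244584
[0.5872 0.09  ] [ 0.5842 -0.0377] -0.023761038586163043
[0.5112 0.0781] [0.5676 0.0765] 1.5434433128200542
[0.5121 0.1015] [0.5678 0.1008] 1.558411418315522
[0.53703789 0.00420336]
```

```bash
python3 -m handwheel '[0,-0.012,0,0,0,0,0, 0,0,-0.03,0,0,0,0, 0,0,-0.035,0,0,0,0, 0.039,0.018,0,0,0,0,0.3, 0.039,0.018,0,0,0,0,0.7, 0.039,0.018,0,0,0,0,0.7, 0.039,0.018,0,0,0,0,0.7, 0,0,0.02,0,0,0,0.7, 0,0,0,0,0,0,0.7]'
python3 - <<'E'
from h import *
c=cal("wrist"); a=grab("wrist","w4"); np.savez("pics/w4c",K=c[0],r=c[1],t=c[2])
t=grab("top","top4")[150:220,195:315]
save(np.vstack([cv2.resize(t,(560,327),interpolation=cv2.INTER_CUBIC),cv2.resize(a[:240],(560,262),interpolation=cv2.INTER_AREA)]),"v4.png")
E
```

```text
t: 6.8
eef_pos: [0.5374, 0.1413, 0.0498]
eef_rot: [0.706, 0.708, -0.002, -0.001]
wrist_force: [-0.1, 0.8, -0.9]
width: 0.045
```

View pics/v4.png

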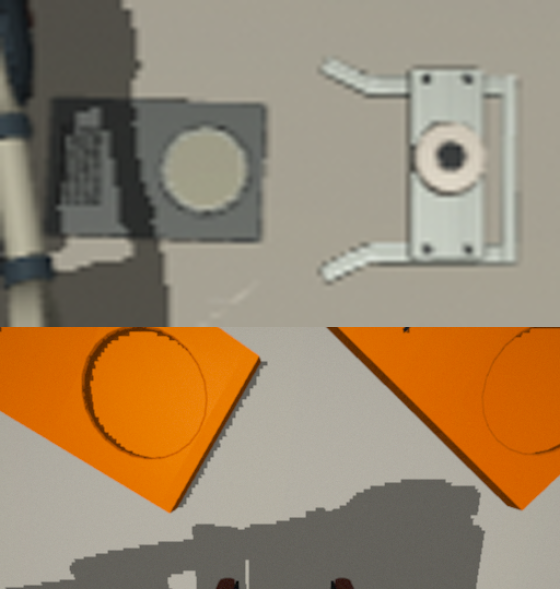

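The carrier is now almost straight in line with the mouth, with its lead corners at (266,104) and (261,240). The orange plates' near corners are at (172,511) and (521,509), so I'll check their clearance to the fingers.

Run:
```python
from h import *
d=np.load("pics/w4c.npz");c=(d["K"],d["r"],d["t"]);s=512/560
for p in[(172,511),(521,509)]:print(ray("",(p[0]*s,(p[1]-327)*240/262),.014,c))
f=lambda p,z:ray("top",(195+(p[0]+.5)/4.667-.5,150+(p[1]+.5)/4.667-.5),z)[:2]
for p in[(266,104),(261,240),(52,99),(60,236)]:print(f(p,.014))
```

```text
[0.47331291 0.17812078 0.014     ]
[0.66954889 0.18007942 0.014     ]
[ 0.58365046 -0.03838896]
[ 0.48822356 -0.03610006]
[0.58583737 0.11106116]
[0.48972107 0.1028828 ]
```

```bash
python3 -m handwheel '[0,0,0.025,0,0,0,0.7, 0,0,0.018,0,0,0,0.7, 0,0.001,0,0,0,0,0.7, -0.01,0,0,0,0,0,0.7, -0.005,0,0,0,0,0,0.7, -0.003,0,0,0,0,0,0.7, -0.003,0,0,0,0,0,0.7, -0.004,0,0,0,0,0,0.7, -0.004,0,0,0,0,0,0.7, -0.004,0,0,0,0,0,0.7, -0.004,0,0,0,0,0,0.7, -0.004,0,0,0,0,0,0.7, -0.004,0,0,0,0,0,0.7, -0.004,0,0,0,0,0,0.7, -0.004,0,0,0,0,0,0.7, -0.004,0,0,0,0,0,0.7, -0.004,0,0,0,0,0,0.7, -0.004,0,0,0,0,0,0.7, -0.003,0,0,0,0,0,0.7, 0,0,0,0,0,0,0.7]'
python3 - <<'E'
from h import *
c=cal("wrist"); a=grab("wrist","w5"); np.savez("pics/w5c",K=c[0],r=c[1],t=c[2])
t=grab("top","top5")[150:220,195:315]
save(cv2.resize(t,None,fx=6.5,fy=6.5,interpolation=cv2.INTER_CUBIC),"v5.png")
E
```

```text
t: 8.9
eef_pos: [0.5396, 0.0713, 0.0094]
eef_rot: [0.707, 0.707, -0.0, 0.0]
wrist_force: [0.2, 2.9, 1.7]
width: 0.0614
```

View pics/v5.png

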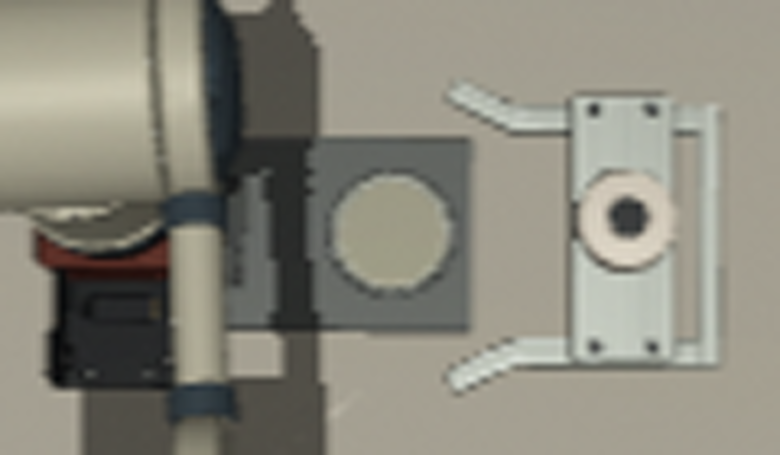

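The carrier is straight and centred: its edges are at rows 140 and 330, and the rails' inner faces are at 132 and 340. Its leading edge is at column 470 and the stop at 700, about 0.115 m still to go. I'll push on.

```bash
python3 -m handwheel '[-0.003,0,0.001,0,0,0,0.7, -0.004,0,0.001,0,0,0,0.7, -0.005,0,0,0,0,0,0.7, -0.005,0,0,0,0,0,0.7, -0.005,0,0,0,0,0,0.7, -0.005,0,0,0,0,0,0.7, -0.005,0,0,0,0,0,0.7, -0.005,0,0,0,0,0,0.7, -0.005,0,0,0,0,0,0.7, -0.005,0,0,0,0,0,0.7, -0.005,0,0,0,0,0,0.7, -0.005,0,0,0,0,0,0.7, -0.005,0,0,0,0,0,0.7, -0.005,0,0,0,0,0,0.7, -0.005,0,0,0,0,0,0.7, -0.005,0,0,0,0,0,0.7, -0.005,0,0,0,0,0,0.7, -0.005,0,0,0,0,0,0.7, -0.004,0,0,0,0,0,0.7, -0.003,0,0,0,0,0,0.7]'
python3 -m handwheel '[-0.002,0,0,0,0,0,0.7, -0.002,0,0,0,0,0,0.7, -0.002,0,0,0,0,0,0.7, -0.002,0,0,0,0,0,0.7, 0,0,0,0,0,0,0.7]'
```

```text
t: 11.0
eef_pos: [0.5397, -0.0223, 0.0075]
eef_rot: [0.707, 0.707, -0.0, -0.0]
wrist_force: [0.0, 2.5, -1.0]
width: 0.0617
t: 11.5
eef_pos: [0.5397, -0.0303, 0.0076]
eef_rot: [0.707, 0.707, -0.0, 0.0]
wrist_force: [-0.6, 0.8, -1.1]
width: 0.0614
```

```bash
python3 -m handwheel '[-0.002,0,0,0,0,0,0.7, -0.002,0,0,0,0,0,0.7, -0.002,0,0,0,0,0,0.7, -0.001,0,0,0,0,0,0.7, -0.001,0,0,0,0,0,0.7, -0.001,0,0,0,0,0,0.7, 0,0,0,0,0,0,0.7]'
python3 -m handwheel '[-0.001,0,0,0,0,0,0.7, -0.001,0,0,0,0,0,0.7, 0,0,0,0,0,0,0.7]'
python3 -m handwheel '[-0.001,0,0,0,0,0,0.7, -0.001,0,0,0,0,0,0.7, 0,0,0,0,0,0,0.7]'
```

```text
t: 12.2
eef_pos: [0.5398, -0.0391, 0.0076]
eef_rot: [0.707, 0.707, -0.0, 0.0]
wrist_force: [-0.1, 1.4, -0.5]
width: 0.0611
t: 12.5
eef_pos: [0.5398, -0.041, 0.0076]
eef_rot: [0.707, 0.707, -0.0, 0.0]
wrist_force: [-0.5, 1.0, -2.0]
width: 0.0614
t: 12.8
eef_pos: [0.5398, -0.0422, 0.0077]
eef_rot: [0.707, 0.708, 0.0, -0.0]
wrist_force: [0.6, 5.4, 0.5]
width: 0.062
```

```bash
python3 -m handwheel '[-0.0005,0,0,0,0,0,0.7, -0.0005,0,0,0,0,0,0.7, 0,0,0,0,0,0,0.7]'
```

```text
t: 13.1
eef_pos: [0.5398, -0.0423, 0.0077]
eef_rot: [0.707, 0.708, 0.001, -0.001]
wrist_force: [-0.1, 8.7, -0.5]
width: 0.0616
```

The push force rises while the tool no longer advances, so the carrier is against the stop. I'll back off, rise and look.

```bash
python3 -m handwheel '[0.003,0,0,0,0,0,0.7, 0.01,0,0,0,0,0,0.7, 0.02,0,0,0,0,0,0.7, 0.03,0,0,0,0,0,0.7, 0.03,0,-0.03,0,0,0,0.7, 0.04,0,-0.04,0,0,0,0.7, 0.04,0,-0.04,0,0,0,0.7, 0.04,0,-0.04,0,0,0,0.7, 0.04,0,-0.04,0,0,0,0.7, 0,0,0,0,0,0,0.7, 0,0,0,0,0,0,0.7]'
python3 - <<'E'
from h import *
t=grab("top","top6")[150:220,195:315];s=grab("scene","s6")[165:255,190:310]
save(np.vstack([cv2.resize(t,(560,327),interpolation=cv2.INTER_CUBIC),cv2.resize(s,(560,270),interpolation=cv2.INTER_CUBIC)[:,:560]]),"v6.png")
E
```

```text
t: 14.2
eef_pos: [0.54, 0.1913, 0.1801]
eef_rot: [0.706, 0.708, 0.001, 0.001]
wrist_force: [-0.8, -0.4, -0.4]
width: 0.0615
```

View pics/v6.png

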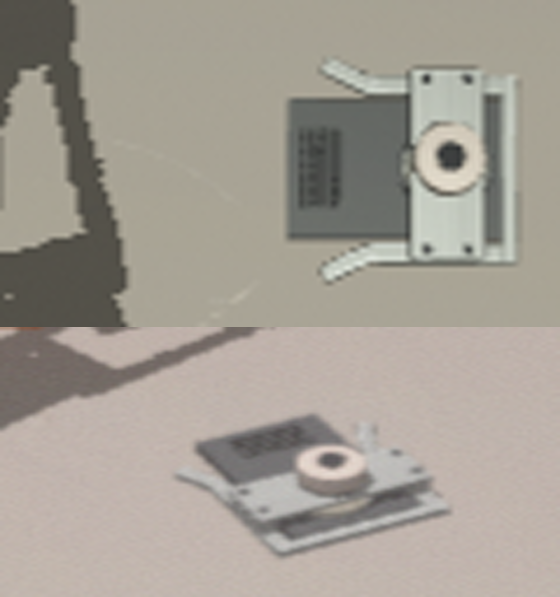

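The carrier is in and flush against the stop, with the dish visible under the crossbar. The trailing corners are at (289,99) and (287,240), and I'll check those numbers before handing in.

Run:
```python
from h import *
f=lambda p,z:ray("top",(195+(p[0]+.5)/4.667-.5,150+(p[1]+.5)/4.667-.5),z)[:2]
for p in[(289,99),(288,240)]:print("carrier",f(p,.014))
print("expected trailing y -0.0525, x 0.539")
s=manip.read_state();print(s["t"],np.abs(s["joint_velocities"]).max())
manip.sign_off()
```

```text
carrier [ 0.58733925 -0.05439935]
carrier [ 0.48839571 -0.05475485]
expected trailing y -0.0525, x 0.539
14.3 0.016850708311799977
the job is handed in; nothing more can be done
```

The grey carrier is pushed in under the bridge against the stop, with the dish under the lens. I handed the job in at about 14.3 s; no verdict is reported.

**What I did:** two gentle fingertip pushes on the carrier's side brought it straight and in line with the mouth. Two open fingers on the trailing end then pushed it in. Near the end the push force rose from about 1 N to 8.7 N while the tool stopped advancing, so I took that as contact with the stop. The arm then backed off and rose clear.

**Last checks:**
- **Position:** the trailing end measured at y = -0.0546 m against the expected -0.0525 m. The 2 mm difference is within the calibration error. It was centred at x = 0.538 m against 0.539 m, with a skew of about 0.004 rad.
- **Dish:** the pictures show it under the crossbar, but the bridge partly hides it, so its offset from the lens axis was not measured directly.
- **Other things:** the moves stayed well away from the three bystanders, but I did not measure their positions again at the end.

No check failed.

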